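# Lock a label roll on its spindle with a split clip

### The job

Take the fork tool from the rubber mat and, with it, slide the split clip sideways into the groove of the label-roll spindle until it snaps home, then press it against the spindle with about 15 newtons for a moment to prove that it is seated; the push must never pass 21 newtons. Never touch the clip with the gripper. Then stand the fork back on the rubber mat, let go of it, and leave everything else on the desk where it is.

Things in the scene. Friction and masses are not known exactly. Their poses are not given: they have to be found in the camera images.
- holder: Label-roll holder, fixed to the desk: grey base 150 x 150 x 10 mm, on it a white paper label roll lying flat (122 mm diameter) covered by a smooth white plastic disc (flange) 132 mm in diameter whose top is 56 mm above the desk. A metal spindle stands in its middle. Origin: centre of the underside; z up.
- groove (a point): Point on the spindle's axis at the level of the disc's top, the bottom of the groove. The groove's neck is 16 mm in diameter and 8 mm high, from the disc's top up to the underside of the spindle's head; the head is 24 mm in diameter and its top is 24 mm above the disc's top. Axes as the holder's.
- clip: Split clip, dark spring steel, 5 mm thick, flat on the white disc 30 to 45 mm from the spindle's axis, mouth roughly towards it. Origin: on the underside, where the neck's centre is when fully home. x points out of the mouth (the way it must travel), z up. Two sprung prongs, 31 mm wide over all, reach to x = +12 mm and end in inward bumps (radius 4, at x = 7.8, y = +-9.6 mm): mouth 11 mm wide.
- clip_back (a point): Middle of the rear face of the clip's back bar, 14.3 mm behind the clip's origin, on its underside; axes as the clip's. The bar is 32 mm wide (y) and 6 mm thick; a 7 mm wide tab sticks out of its middle 8 mm farther back. Push here, at both sides of the tab.
- clip_mouth (a point): Middle of the clip's mouth, between the bumps, 7.8 mm ahead of the origin, on the underside. The prongs spring apart over the neck: the push grows to some 6 to 12 N while the clip's origin is 15 to 9 mm from the axis, then falls, and the clip jumps home by itself, away from the tool, from about 6 mm on; home it is within 1 mm. Only then follow up and press.
- fork: Fork tool, 180 g, standing on its flat foot. Origin: underside of the foot, below the middle of the handle. Handle: black block 24 (x) x 18 (y) x 50 mm, from 6 to 56 mm above the underside. Steel foot 6 mm thick, 38 mm wide, from x = -22 to +40 mm; from there two tines, each 7 mm wide and 6 mm thick, run along +x to x = +78 mm.
- fork_tips (a point): Middle between the tips of the fork's tines, 78 mm ahead of the fork's origin, on the underside; axes as the fork's. The gap between the tines is 16 mm wide (y from -8 to 8) and 38 mm deep: it takes the clip's tab with room to spare while the tips push on the back bar on either side.
- mat: Black rubber mat, fixed, 160 (x) x 110 (y) x 3 mm, where the fork stands at first and must stand at the end with the whole handle well over it. Origin: centre of the underside.
- tape: Bystander: roll of clear packing tape lying flat, 96 mm diameter, 48 mm high. Origin: centre of the underside.
- core: Bystander: short cardboard tube standing up, 42 mm diameter, 50 mm tall. Origin: centre of the underside.
- stapler: Bystander: grey and black stapler, 130 mm long (y), 36 mm wide, 36 mm tall. Origin: centre of the underside.
- washer: Bystander: flat steel washer, 40 mm diameter, 5 mm thick. Origin: centre of the underside.
There are look-alikes about, which are no part of the job. Of the things that look like the clip, the smallest one is meant.

How it is judged (in metres and radians):
On the way, in this order (a step that is already met when the one before it is completed fails the run):
1. the fork is lifted off the mat (z of fork in the frame of mat above 0.03 m), for 0.1 s.
2. the clip is fully home in the spindle's groove and the fork presses on it with 11 to 21 N (horizontal distance between clip and groove below 0.0025 m and z of clip in the frame of groove between -0.002 and 0.003 m and angle between clip's own z axis and vertical below 0.12 rad and contact force between fork and clip above 11 N), for 0.1 s.
At the end, for the whole second after the job is handed in: The clip lies flat in the spindle's groove with its origin within 2.5 mm of the spindle's axis; the fork stands upright (within 0.1 rad) and at rest on the mat, its origin within 75 mm (mat x) and 50 mm (mat y) of the mat's centre; both are released (horizontal distance between clip and groove below 0.0025 m and z of clip in the frame of groove between -0.002 and 0.003 m and angle between clip's own z axis and vertical below 0.12 rad and x of fork in the frame of mat between -0.075 and 0.075 m and y of fork in the frame of mat between -0.05 and 0.05 m and z of fork in the frame of mat below 0.006 m and angle between fork's own z axis and vertical below 0.1 rad and linear speed of each of fork, clip below 0.02 m/s); the robot touches nothing.
It fails at once if the clip is rammed: more than 21 N between fork and clip (contact force between fork and clip above 21 N).
It fails at once if the gripper or arm touches the clip (contact force between any of the fingers, the arm and clip above 0.5 N).
It fails at once if the clip falls off the disc (z of clip in the frame of groove below -0.01 m).
It fails at once if a bystander is moved by more than 25 mm (distance of any of tape, core, stapler, washer from where it was at the start of the episode above 0.025 m).
It also fails if it takes over 58 s, if anything falls off the work surface, if the arm or the gripper's body presses on something with over 40 N, if the wrist force passes 120 N, or if a joint passes its speed limit or range.

### The arm

A 6-joint arm with a two-finger parallel gripper is mounted at the origin on the work surface. World frame = base frame: x ahead of the robot, y to its left, z up, the work surface at z = 0. Lengths are in m, angles in degrees, forces in N, time in s.
With the tool pointing down it reaches from about 0.4 to 0.825 m from the base axis. Payload 7 kg.
Tool frame: the origin (TCP) lies on the centre line of the jaws, within the pads' length; the fingertips stand r.tip_reach ahead of it and the grasp point (between the pads) is the TCP (r.tip_reach is the distance from the TCP to the fingertips, in m); z points along the fingers, y is the line along which they close (so a half turn about z gives the same grasp; the last joint's range is limited). The gripper opens to 88 mm and grips with 3 to 60 N. Pads are 19 mm wide; open, the fingers measure 130 mm over their backs; the gripper's body (78 mm by 193 mm) begins 47 mm behind the grasp point.
Start: joints at [89.387, 20.546, 0.682, 0, -70.136, -16.507], TCP at [0.199, 0.645, 0.246] pointing down, gripper open.
Joint ranges: [-176.03, 176.03], [-82.01, 121.73], [-58.28, 71.71], [-173.87, 95.51], [-174.79, -0.11], [-173.66, 173.66]. Speed limits (degrees/s): [136.94, 136.94, 172.46, 180, 180, 180].

### API

Orientations are given as [roll, pitch, yaw] about the fixed x, y, z axes, in that order (R = Rz(yaw) Ry(pitch) Rx(roll)).
In Python, from plant import sensors, cams, r gives the robot as it stands.
- The arm moves only by the tool drive_tool, never from a script. Its argument "rows" is a list of rows, each an object of numbers: "fingers": the gripper's target within -1 to 1 (fully open at 1, half-way at 0, shut at -1); "x", "y", "z": the shift along the tool's x, y, z in m; "spin": the turn about the tool's z in rad. A call has 1 to 10 rows; each row is the pose to reach, as a shift and turn from the pose commanded when the call began, along the tool's axes at that moment; what a row does not reach only later rows make up. A row lasts 1/8 s, in which the tool goes at most 62.5 mm and 10.7 degrees, less where a joint would pass 70% of its speed; a pose out of reach is approached as far as the arm can. A call with a gripper value outside its range is refused whole. The fingers move at their own pace and stop on an object; "newtons" is the grip in N (left out, the last holds). Time passes only in rows, so rows that repeat a pose let the fingers close. It gives the time, the measured TCP pose, the force, the opening and the grip force at its end, in the units of the state.
- sensors.get_state(): the state, without advancing time (a new reading comes with each control period).
- cams.capture(name): name is "side" or "top"; returns a dict with "pixels" (420x560x3 uint8, red, green, blue), "intrinsics" (3x3 intrinsics, pixels), "eye" and "orientation" of the camera in the world. Camera axes: x right, y up, looking along -z (the intrinsics and any distortion apply to the point x, -y, -z); pixel columns grow to the right and rows downward; lengths in m; the calibration is good to about 2 mm. A picture is of the moment at which its call begins. There is no depth.
- r.close_job(): hands the job in; it is judged then, once.
The state is a dict: "time_s": time; "joints": joint angles; "qd": joint speeds; "joint_torque": joint torques, N m; "tcp_pos": TCP position; "eef_rot": TCP orientation; "contact_force": force on the tool from outside, world axes, zero at the start; "moment": the same for the moment, N m; "gripper_width": finger opening in m; "gripper_force": force on a finger pad.
Only numpy, scipy, OpenCV 4.12 (cv2) and the standard library are available. Lean on these libraries where they do the work, as an engineer would, in place of code of your own. Each camera call takes 0.05 s, during which the arm holds its last target. There are 200 camera calls.

## Working session

There is one attempt and no reset: what is moved stays moved. The work goes in short steps, Python scripts to look and compute and a tool call to move; the robot and the scene stay as the last step left them, time stands still between calls to the robot, and variables do not carry over. Pictures are saved under pics/ and viewed, at most 10 in all, crops included, and the job is handed in when it is done.

Besides the shell and the picture viewer there is one more tool, called as name(argument=value, ...) on one line, values as JSON. drive_tool: Moves the arm, as the interface text tells. Its arguments: {"type":"object","properties":{"rows":{"type":"array"},"newtons":{"type":"number"}},"required":["rows"]}

```bash
mkdir -p pics; ls; cat > h.py <<'E'
import numpy as np, cv2
from plant import sensors, cams, r
def shot(n,f):
    c=cams.capture(n); cv2.imwrite(f'pics/{f}.png',c['pixels'][:,:,::-1]); np.savez(f'pics/{f}.npz',**{k:np.array(v) for k,v in c.items()}); return c
def px2w(f,u,v,z):
    c=np.load(f'pics/{f}.npz'); K=c['intrinsics']; R=c['orientation']; e=c['eye']
    if R.shape!=(3,3):
        from scipy.spatial.transform import Rotation as Ro
        R=Ro.from_euler('xyz',R,degrees=True).as_matrix()
    d=np.linalg.inv(K)@[u,v,1]; d=R@[d[0],-d[1],-d[2]]
    return e+d*(z-e[2])/d[2]
def crop(f,u0,v0,u1,v1,s,o):
    im=cv2.imread(f'pics/{f}.png')[v0:v1,u0:u1]; cv2.imwrite(f'pics/{o}.png',cv2.resize(im,None,fx=s,fy=s,interpolation=cv2.INTER_CUBIC))
E
python3 - <<'E'
from h import *
for n in('top','side'):
    c=shot(n,n+'0'); print({k:v for k,v in c.items() if k!='pixels'})
print(sensors.get_state(), r.tip_reach)
a=cv2.imread('pics/top0.png');cv2.imwrite('pics/top0b.png',cv2.resize(a,(800,600),interpolation=cv2.INTER_CUBIC))
a=cv2.imread('pics/side0.png');cv2.imwrite('pics/side0b.png',cv2.resize(a,(800,600),interpolation=cv2.INTER_CUBIC))
E
```

```text
pics
{'intrinsics': array([[498.16080686,   0.        , 279.35754252],
       [  0.        , 498.16080686, 213.84768104],
       [  0.        ,   0.        ,   1.        ]]), 'eye': array([0.46890976, 0.07022148, 0.82177062]), 'orientation': array([ 5.40552076e+00,  7.18112352e-02, -9.15431228e+01])}
{'intrinsics': array([[521.17207197,   0.        , 278.68318444],
       [  0.        , 521.17207197, 215.00154169],
       [  0.        ,   0.        ,   1.        ]]), 'eye': array([ 0.40781615, -0.58739116,  0.61491507]), 'orientation': array([ 50.66695849,   0.33511193, -11.8168388 ])}
{'time_s': 0.1, 'joints': array([ 8.93867383e+01,  2.05882859e+01,  6.39874378e-01, -1.66057576e-02,
       -7.01379724e+01, -1.65068779e+01]), 'qd': array([ 0.03109   , -0.17775111,  0.18270734, -0.0314816 , -0.01036432,
        0.02824509]), 'joint_torque': array([-5.73526868e-04, -5.84163487e+01,  2.93751866e+01,  7.01570034e+00,
        1.01604976e-02, -4.88922694e-05]), 'tcp_pos': array([0.19861374, 0.64468773, 0.24471562]), 'eef_rot': array([ 1.79912740e+02, -9.57843773e-03, -1.71257860e+01]), 'contact_force': array([ 0.41678652, -0.23011706, -0.31895298]), 'moment': array([ 0.03465233, -0.05255254, -0.00612744]), 'gripper_force': 0.0, 'gripper_width': 0.08748407254819272} 0.019
```

View pics/top0b.png

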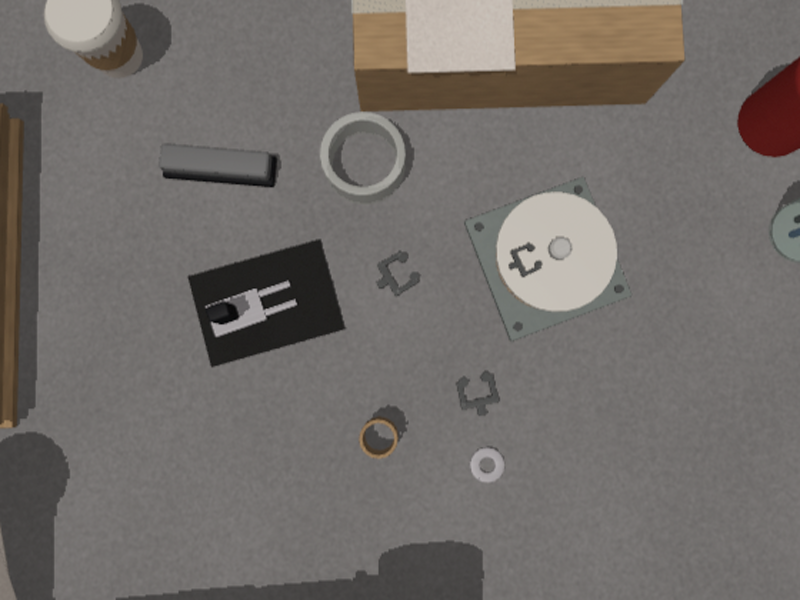

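View pics/side0b.png

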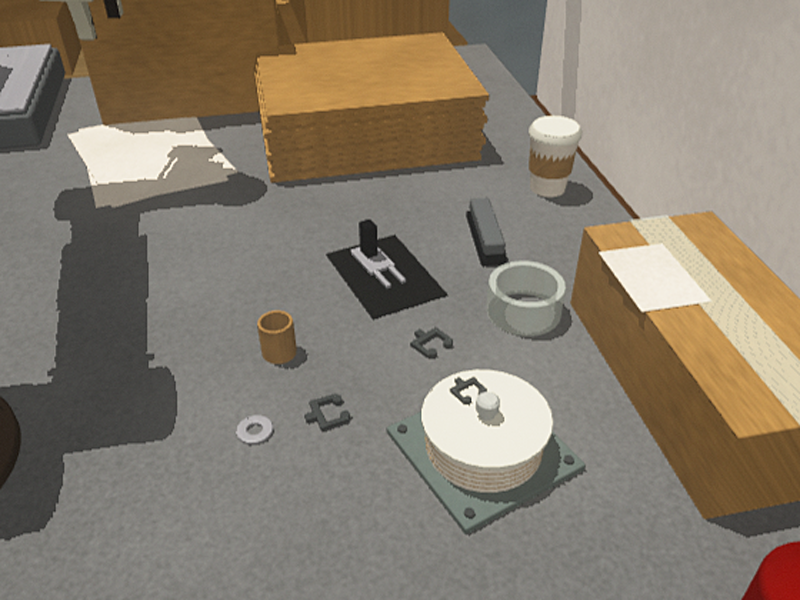

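The top view shows three clip-like things at (525,260) on the white disc, (398,273) and (478,392) on the desk. The one on the disc is smallest and lies as described. The fork is at (250,305) on the mat, with its tines pointing right towards the disc. Next I enlarge the disc and fork from both cameras.

```bash
python3 - <<'E'
from h import *
def cr(f,u0,v0,u1,v1):
    im=cv2.imread(f'pics/{f}.png')[v0:v1,u0:u1]; return cv2.resize(im,(800,600) if 0 else (400,300),interpolation=cv2.INTER_CUBIC)
a=np.vstack([np.hstack([cr('top0',335,130,435,205),cr('top0',130,170,230,245)]),np.hstack([cr('side0',285,255,385,330),cr('side0',225,145,325,220)])])
cv2.imwrite('pics/c1.png',a)
E
```

```text
(no output)
```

View pics/c1.png

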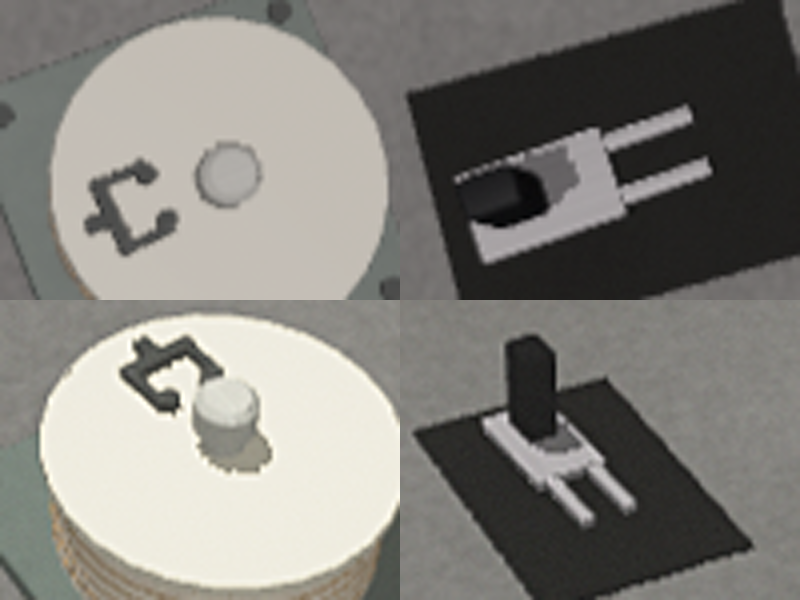

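```bash
cat >> h.py <<'E'
def T(x,y,z,ox=335,oy=130,f='top0',cx=0,cy=0): return px2w(f,ox+(x-cx)/4-.375,oy+(y-cy)/4-.375,z)
E
python3 - <<'E'
from h import *
np.set_printoptions(precision=4,suppress=True)
p=lambda n,v:print(n,v[:2])
p('head',T(229,174,.080)); p('disc c',T(219,184,.056))
p('discL',T(50,184,.056));p('discR',T(388,184,.056))
S=lambda x,y,z:T(x,y,z,285,255,'side0',0,300)
p('side head',S(226,391,.080))
L=T(146,172,.061);R=T(166,219,.061);tab=T(91,225,.061);c1=T(97,185,.061);c2=T(125,252,.061)
p('bumps',L);p('',R);p('tab',tab);p('c1',c1);p('c2',c2)
d=(L+R)/2-tab;print('clip yaw',np.degrees(np.arctan2(d[1],d[0])),'bump norm',np.linalg.norm(L-R),np.degrees(np.arctan2(*(L-R)[:2][::-1]))-90,np.linalg.norm(d))
p('side bumps',S(205,373,.061)); p('',S(171,400,.061)); p('tab',S(142,343,.061))
F=lambda x,y,z:T(x,y,z,130,170,'top0',400,0)
t1=F(690,112,.009);t2=F(709,167,.009);r1=F(455,180,.009);r2=F(487,262,.009);f1=F(597,130,.009);f2=F(627,212,.009)
G=lambda x,y,z:T(x,y,z,225,145,'side0',400,300)
p('tips',(t1+t2)/2);p('rear',(r1+r2)/2);p('front',(f1+f2)/2);d=(t1+t2)/2-(r1+r2)/2;print(np.linalg.norm(d),np.degrees(np.arctan2(d[1],d[0])))
p('side tips',(G(586,520,.009)+G(629,507,.009))/2)
p('handle top side',G(531,345,.059))
# mat from 800 px picture
m=np.array([px2w('top0',u*.7-.15,v*.7-.15,.003) for u,v in((189,276),(321,240),(345,328),(212,366))]);p('mat',m.mean(0));print(m[:,:2])
p('orig top',(t1+t2)/2-d/np.linalg.norm(d)*.078)
for n,u,v,z in(('tape',363,153,.048),('stapler',219,162,.036),('core',380,438,.05),('wash',487,465,.005)): p(n,px2w('top0',u*.7,v*.7,z))
E
```

```text
head [ 0.5961 -0.1019]
disc c [ 0.5964 -0.1034]
discL [ 0.5982 -0.0377]
discR [ 0.5946 -0.169 ]
side head [ 0.5961 -0.1024]
bumps [ 0.601  -0.0743]
 [ 0.5825 -0.0812]
tab [ 0.581  -0.0522]
c1 [ 0.5965 -0.0551]
c2 [ 0.5701 -0.0648]
clip yaw -67.0483503479372 bump norm 0.019780325192811966 -69.60164749591809 0.027747467177609828
side bumps [ 0.598  -0.0748]
 [ 0.5819 -0.0853]
tab [ 0.5794 -0.0548]
tips [0.5646 0.1916]
rear [0.5336 0.2855]
front [0.5526 0.2277]
0.09885753402620145 -71.72894792547062
side tips [0.5622 0.1881]
handle top side [0.5402 0.2646]
mat [0.5546 0.2222]
[[0.5876 0.3122]
 [0.6258 0.1583]
 [0.5223 0.1324]
 [0.4828 0.2858]]
orig top [0.5401 0.2657]
tape [0.7139 0.1048]
stapler [0.7117 0.2684]
core [0.4001 0.0935]
wash [ 0.3627 -0.0252]
```

The side and top cameras agree: spindle at (0.596, -0.1025), fork origin at (0.540, 0.265) with yaw -72°, and clip origin at about (0.589, -0.071) with yaw -69.5°. The sizes check out too (bump spacing 19.8 mm, foot and tines about 99 mm). Now I work out the approach shift.

```bash
cat >> h.py <<'E'
from scipy.spatial.transform import Rotation as Ro
def go(p,yaw):
    s=sensors.get_state(); R=Ro.from_euler('xyz',s['eef_rot'],degrees=True)
    d=R.inv().apply(np.array(p)-s['tcp_pos']); dy=(s['eef_rot'][2]-yaw+180)%360-180
    print('shift',np.round(d,4),'spin',round(np.radians(dy),4),'t',s['time_s'])
E
python3 -c "
from h import *
go([.540,.265,.15],-72);go([.540,.265,.034],-72)"
```

```text
shift [0.438  0.2622 0.0952] spin 0.9577 t 0.1
shift [0.438  0.262  0.2112] spin 0.9577 t 0.1
```

drive_tool(rows=[{"x":0.05,"y":0.03,"z":0.01,"spin":0.15,"fingers":1},{"x":0.1,"y":0.06,"z":0.02,"spin":0.3},{"x":0.15,"y":0.09,"z":0.03,"spin":0.45},{"x":0.2,"y":0.12,"z":0.05,"spin":0.6},{"x":0.25,"y":0.15,"z":0.07,"spin":0.75},{"x":0.3,"y":0.18,"z":0.08,"spin":0.9},{"x":0.35,"y":0.21,"z":0.09,"spin":0.958},{"x":0.4,"y":0.24,"z":0.095,"spin":0.958},{"x":0.438,"y":0.262,"z":0.095,"spin":0.958},{"x":0.438,"y":0.262,"z":0.095,"spin":0.958}])

```text
invalid input
```

```bash
python3 -c "
from h import *
go([.540,.265,.034],-72);print(sensors.get_state()['tcp_pos'],sensors.get_state()['eef_rot'])"
```

```text
shift [0.438  0.262  0.2112] spin 0.9577 t 0.1
[0.19861374 0.64468773 0.24471562] [ 1.79912740e+02 -9.57843773e-03 -1.71257860e+01]
```

drive_tool(rows=[{"fingers":1,"x":0.05,"y":0.03,"z":0.01,"spin":0.15},{"fingers":1,"x":0.1,"y":0.06,"z":0.02,"spin":0.3},{"fingers":1,"x":0.15,"y":0.09,"z":0.03,"spin":0.45},{"fingers":1,"x":0.2,"y":0.12,"z":0.05,"spin":0.6},{"fingers":1,"x":0.25,"y":0.15,"z":0.07,"spin":0.75},{"fingers":1,"x":0.3,"y":0.18,"z":0.08,"spin":0.9},{"fingers":1,"x":0.35,"y":0.21,"z":0.09,"spin":0.958},{"fingers":1,"x":0.4,"y":0.24,"z":0.095,"spin":0.958},{"fingers":1,"x":0.438,"y":0.262,"z":0.095,"spin":0.958},{"fingers":1,"x":0.438,"y":0.262,"z":0.095,"spin":0.958}])

```text
time_s: 1.35
tcp_pos: [0.5415, 0.2631, 0.1498]
eef_rot: [179.9, -0.0, -72.2]
contact_force: [-0.2, 0.6, -0.1]
gripper_width: 0.0877
gripper_force: 0.0
```

```bash
python3 -c "
from h import *
go([.540,.265,.034],-72);print(sensors.get_state()['tcp_pos'],sensors.get_state()['eef_rot'])"
```

```text
shift [-0.0023  0.0007  0.1158] spin -0.0041 t 1.35
[0.54151749 0.26314224 0.14979968] [ 1.79931327e+02 -3.96347073e-02 -7.22342954e+01]
```

drive_tool(rows=[{"fingers":1,"x":-0.002,"y":0.001,"z":0.03,"spin":0},{"fingers":1,"x":-0.002,"y":0.001,"z":0.06,"spin":0},{"fingers":1,"x":-0.002,"y":0.001,"z":0.09,"spin":0},{"fingers":1,"x":-0.002,"y":0.001,"z":0.116,"spin":0},{"fingers":1,"x":-0.002,"y":0.001,"z":0.116,"spin":0},{"fingers":-0.3,"x":-0.002,"y":0.001,"z":0.116,"spin":0},{"fingers":-0.7,"x":-0.002,"y":0.001,"z":0.116,"spin":0},{"fingers":-1,"x":-0.002,"y":0.001,"z":0.116,"spin":0},{"fingers":-1,"x":-0.002,"y":0.001,"z":0.116,"spin":0},{"fingers":-1,"x":-0.002,"y":0.001,"z":0.116,"spin":0}], newtons=55)

```text
time_s: 2.6
tcp_pos: [0.5387, 0.2673, 0.0348]
eef_rot: [-180.0, 0.0, -72.0]
contact_force: [0.4, -0.4, -1.0]
gripper_width: 0.0432
gripper_force: 0.0
```

drive_tool(rows=[{"fingers":-1,"x":0.001,"y":0,"z":0,"spin":0},{"fingers":-1,"x":0.001,"y":0,"z":0,"spin":0},{"fingers":-1,"x":0.001,"y":0,"z":0,"spin":0},{"fingers":-1,"x":0.001,"y":0,"z":0,"spin":0},{"fingers":-1,"x":0.001,"y":0,"z":0,"spin":0},{"fingers":-1,"x":0.001,"y":0,"z":0,"spin":0}], newtons=55)

```text
time_s: 3.35
tcp_pos: [0.539, 0.2664, 0.0346]
eef_rot: [-180.0, 0.0, -72.0]
contact_force: [1.4, 0.2, -0.1]
gripper_width: 0.0178
gripper_force: 54.9
```

drive_tool(rows=[{"fingers":-1,"x":0,"y":0,"z":-0.04,"spin":0},{"fingers":-1,"x":0,"y":0,"z":-0.085,"spin":0},{"fingers":-1,"x":0.03,"y":0.006,"z":-0.1,"spin":0.02},{"fingers":-1,"x":0.07,"y":0.015,"z":-0.1,"spin":0.04},{"fingers":-1,"x":0.11,"y":0.023,"z":-0.1,"spin":0.06},{"fingers":-1,"x":0.15,"y":0.031,"z":-0.1,"spin":0.08},{"fingers":-1,"x":0.19,"y":0.039,"z":-0.09,"spin":0.094},{"fingers":-1,"x":0.22,"y":0.045,"z":-0.085,"spin":0.094},{"fingers":-1,"x":0.229,"y":0.0465,"z":-0.083,"spin":0.094},{"fingers":-1,"x":0.229,"y":0.0465,"z":-0.083,"spin":0.094}], newtons=55)

```text
time_s: 4.6
tcp_pos: [0.5651, 0.0339, 0.1172]
eef_rot: [180.0, 0.0, -77.5]
contact_force: [-0.1, 0.1, -1.5]
gripper_width: 0.0177
gripper_force: 54.9
```

```bash
python3 - <<'E'
from h import *
shot('top','top1');shot('side','side1')
s=sensors.get_state();print(s['tcp_pos'],s['eef_rot'],s['gripper_width'],s['contact_force'])
a=cv2.imread('pics/top1.png')[110:260,310:460];b=cv2.imread('pics/side1.png')[230:380,260:410]
cv2.imwrite('pics/c2.png',np.hstack([cv2.resize(i,(400,400),interpolation=cv2.INTER_CUBIC) for i in(a[:100,:100],b[:100,:100])]))
E
```

```text
[0.56547594 0.03487375 0.11765289] [-1.79989766e+02  7.16420206e-03 -7.73768829e+01] 0.01788079938296858 [ 0.14663406  0.51264403 -1.4734096 ]
```

View pics/c2.png

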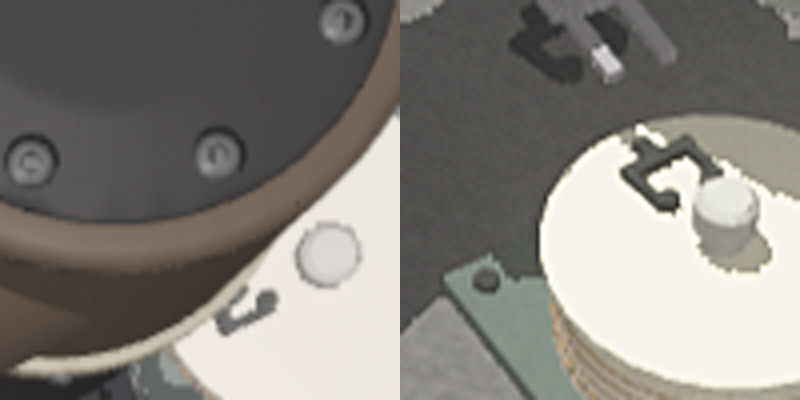

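The top view is blocked by the gripper. The side view shows the tine tips at crop (612,77) and (670,60), with the clip's tab and bar at (655,150), still untouched. Checking the tip position.

```bash
python3 - <<'E'
from h import *
np.set_printoptions(precision=4,suppress=True)
S=lambda x,y,z:T(x,y,z,260,230,'side1',400,0)
a=S(612,77,.086);b=S(670,60,.086);print(a,b,np.linalg.norm(a-b),(a+b)/2)
s=sensors.get_state();u=np.array([np.cos(np.radians(-77.4)),np.sin(np.radians(-77.4))]);n=np.array([-u[1],u[0]])
d=((a+b)/2-s['tcp_pos'])[:2];print('tip from tcp',d@u,d@n)
ax=np.array([.596,-.1025]);print('axis rel tcp',(ax-s['tcp_pos'][:2])@u,(ax-s['tcp_pos'][:2])@n)
for q in [(720,178),(668,202),(635,145)]:
  w=S(*q,.061)[:2]-ax;print(w@u,w@n)
E
```

```text
[ 0.5699 -0.0432  0.086 ] [ 0.5935 -0.0388  0.086 ] 0.023967884294712454 [ 0.5817 -0.041   0.086 ]
tip from tcp 0.07756910420070007 -0.0007095035843619063
axis rel tcp 0.14072396256656464 -0.0001782138078217731
-0.022042708510725414 0.011701830183215772
-0.019395238023110793 -0.011438059674431232
-0.050290851540130056 -0.008688844661356483
```

Tips are 77.6 mm ahead of the TCP, centred to within 1 mm, and the axis is 140.7 mm ahead. The clip's tab sits a few mm to tool +y, so I shift 2 mm that way, descend and close in.

drive_tool(rows=[{"fingers":-1,"x":0,"y":0.002,"z":0.01,"spin":0},{"fingers":-1,"x":0,"y":0.002,"z":0.02,"spin":0},{"fingers":-1,"x":0,"y":0.002,"z":0.026,"spin":0},{"fingers":-1,"x":0,"y":0.002,"z":0.0285,"spin":0},{"fingers":-1,"x":0,"y":0.002,"z":0.0285,"spin":0},{"fingers":-1,"x":0.003,"y":0.002,"z":0.0285,"spin":0},{"fingers":-1,"x":0.006,"y":0.002,"z":0.0285,"spin":0},{"fingers":-1,"x":0.009,"y":0.002,"z":0.0285,"spin":0},{"fingers":-1,"x":0.011,"y":0.002,"z":0.0285,"spin":0},{"fingers":-1,"x":0.011,"y":0.002,"z":0.0285,"spin":0}], newtons=60)

```text
time_s: 5.95
tcp_pos: [0.5659, 0.0229, 0.0891]
eef_rot: [-180.0, 0.0, -77.4]
contact_force: [-0.3, 0.0, -1.8]
gripper_width: 0.0179
gripper_force: 59.9
```

```bash
cat >> h.py <<'E'
def look(f,side=(300,250,400,325),k=1):
    c=shot('side',f); u0,v0,u1,v1=side
    cv2.imwrite(f'pics/{f}c.png',cv2.resize(cv2.imread(f'pics/{f}.png')[v0:v1,u0:u1],(800,600),interpolation=cv2.INTER_CUBIC))
    fz=[]
    for _ in range(3): fz.append(sensors.get_state()['contact_force'])
    s=sensors.get_state();u=np.array([np.cos(np.radians(-77.4)),np.sin(np.radians(-77.4))]);n=np.array([-u[1],u[0]])
    d=np.array([.596,-.1025])-s['tcp_pos'][:2];f=np.mean(fz,0)
    print('t',s['time_s'],'tip to axis',d@u-.0776,'lat',d@n,'z',s['tcp_pos'][2],'yaw',s['eef_rot'][2],'F along',f[:2]@u,'F',f)
E
python3 -c "
from h import *
look('s2',(280,225,380,300))"
```

```text
t 6.0 tip to axis 0.05138902746992982 lat 0.002035363155486015 z 0.08906681206679085 yaw -77.4072132903985 F along -0.6802311148548587 F [-0.42667356  0.60164471 -2.42418952]
```

View pics/s2c.png

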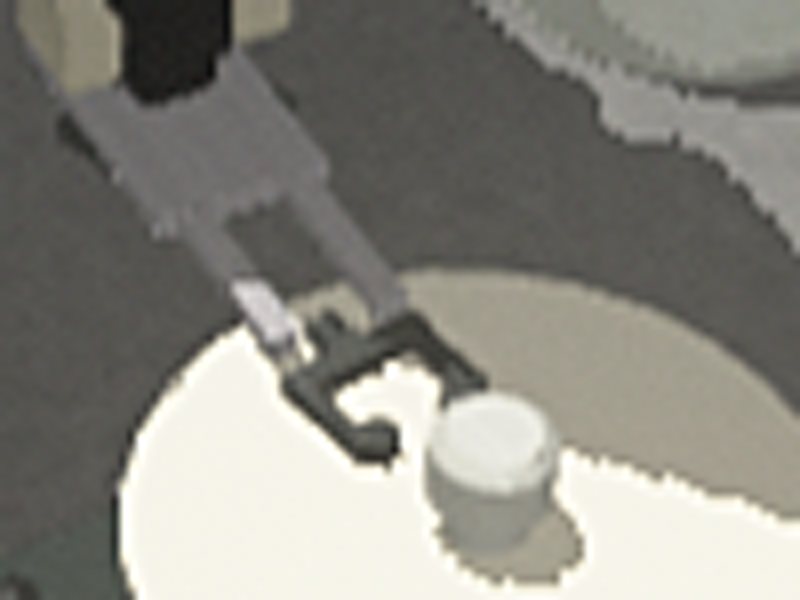

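The tab at (325,325) lies between the tines and the tips are just behind the bar. Push on gently.

drive_tool(rows=[{"fingers":-1,"x":0.0015,"y":0,"z":0,"spin":0},{"fingers":-1,"x":0.003,"y":0,"z":0,"spin":0},{"fingers":-1,"x":0.0045,"y":0,"z":0,"spin":0},{"fingers":-1,"x":0.006,"y":0,"z":0,"spin":0},{"fingers":-1,"x":0.0075,"y":0,"z":0,"spin":0},{"fingers":-1,"x":0.009,"y":0,"z":0,"spin":0},{"fingers":-1,"x":0.0105,"y":0,"z":0,"spin":0},{"fingers":-1,"x":0.012,"y":0,"z":0,"spin":0},{"fingers":-1,"x":0.0135,"y":0,"z":0,"spin":0},{"fingers":-1,"x":0.0135,"y":0,"z":0,"spin":0}], newtons=60)

```text
time_s: 7.25
tcp_pos: [0.5689, 0.0098, 0.0891]
eef_rot: [-180.0, -0.0, -77.4]
contact_force: [-0.2, -0.7, -1.7]
gripper_width: 0.0177
gripper_force: 59.9
```

```bash
python3 -c "
from h import *
look('s3',(290,235,390,310))"
```

```text
t 7.3 tip to axis 0.037926496201093396 lat 0.0020190828753802468 z 0.08906577256729112 yaw -77.39844328254866 F along -0.37767062357697684 F [ 0.03604291  0.39504716 -1.80680021]
```

View pics/s3c.png

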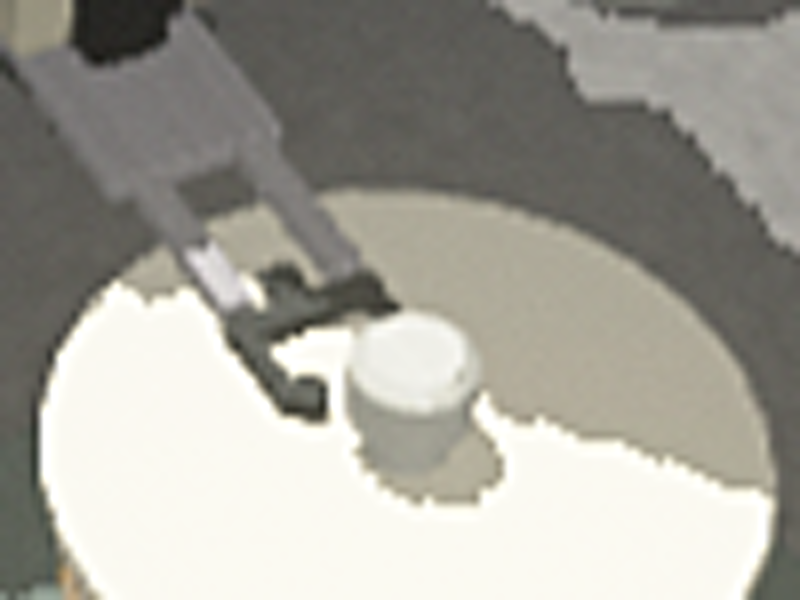

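The clip is flush against both tines: bar from (232,325) to (397,303), near bump at (303,393), tab in the gap. Checking the lateral offset.

```bash
python3 - <<'E'
from h import *
u=np.array([np.cos(np.radians(-77.4)),np.sin(np.radians(-77.4))]);n=np.array([-u[1],u[0]])
def W(x,y,z): 
    w=px2w('s3',290+x/8-.44,235+y/8-.44,z)[:2]-[.596,-.1025]; return np.round([w@u*1000,w@n*1000],1)
for nm,x,y,z in(('bump c',303,393,.061),('bar near front-outer corner',232,330,.061),('bar far end',398,303,.061),('tab end',283,268,.061),('head',412,347,.080),('tine near in',245,303,.0635),('tine near out',220,310,.0635),('tine far tip',345,272,.0635)): print(nm,W(x,y,z))
E
```

```text
bump c [-12.7 -13.7]
bar near front-outer corner [-32. -18.]
bar far end [-25.3  13. ]
tab end [-42.1  -2. ]
head [ 0.9 -0.5]
tine near in [-35.  -13.9]
tine near out [-35.3 -18.9]
tine far tip [-34.3   6.7]
```

The clip sits about 2 mm to the −n side (tool +y). I steer back 2 mm while advancing through the free travel.

drive_tool(rows=[{"fingers":-1,"x":0.001,"y":-0.0003,"z":0,"spin":0},{"fingers":-1,"x":0.002,"y":-0.0006,"z":0,"spin":0},{"fingers":-1,"x":0.003,"y":-0.0009,"z":0,"spin":0},{"fingers":-1,"x":0.004,"y":-0.0012,"z":0,"spin":0},{"fingers":-1,"x":0.005,"y":-0.0015,"z":0,"spin":0},{"fingers":-1,"x":0.006,"y":-0.0018,"z":0,"spin":0},{"fingers":-1,"x":0.007,"y":-0.0021,"z":0,"spin":0},{"fingers":-1,"x":0.008,"y":-0.0021,"z":0,"spin":0},{"fingers":-1,"x":0.009,"y":-0.0021,"z":0,"spin":0},{"fingers":-1,"x":0.0095,"y":-0.0021,"z":0,"spin":0}], newtons=60)

```text
time_s: 8.55
tcp_pos: [0.573, 0.0013, 0.0891]
eef_rot: [-180.0, 0.0, -77.4]
contact_force: [-0.7, 3.9, -1.2]
gripper_width: 0.0175
gripper_force: 59.9
```

```bash
python3 -c "
from h import *
look('s4',(290,235,390,310))"
```

```text
t 8.6 tip to axis 0.02873113333231185 lat -0.0001777103268166369 z 0.08909796554267241 yaw -77.39674275866541 F along -1.6777615692180825 F [-0.44089405  1.62061312 -0.6493185 ]
```

View pics/s4c.png

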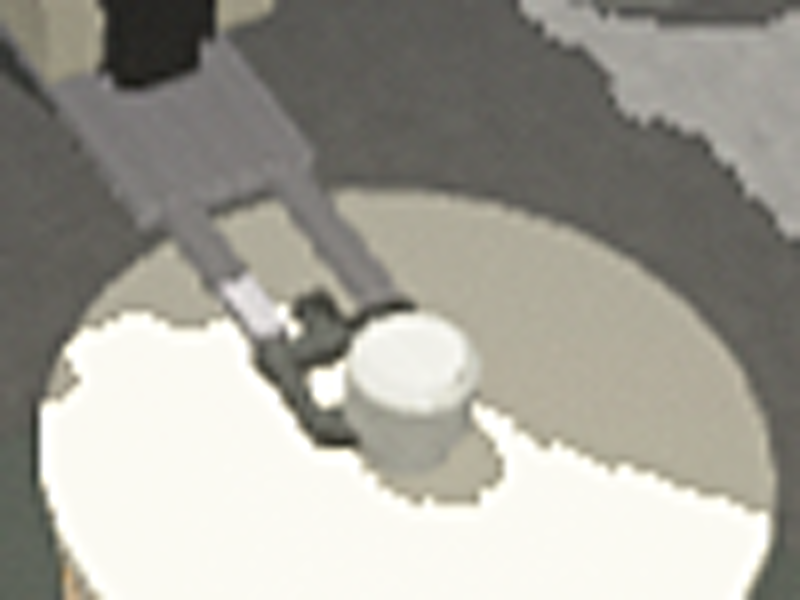

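The prongs have met the neck, the tab at (315,315) is central between the tines, and the force is starting to rise. I go on in small steps.

drive_tool(rows=[{"fingers":-1,"x":0.0007,"y":0,"z":0,"spin":0},{"fingers":-1,"x":0.0014,"y":0,"z":0,"spin":0},{"fingers":-1,"x":0.0021,"y":0,"z":0,"spin":0},{"fingers":-1,"x":0.0028,"y":0,"z":0,"spin":0}], newtons=60)

```text
time_s: 9.1
tcp_pos: [0.5736, -0.0007, 0.0892]
eef_rot: [-180.0, 0.1, -77.4]
contact_force: [-2.4, 8.2, 0.2]
gripper_width: 0.0175
gripper_force: 59.9
```

drive_tool(rows=[{"fingers":-1,"x":0.0007,"y":0,"z":0,"spin":0},{"fingers":-1,"x":0.0014,"y":0,"z":0,"spin":0},{"fingers":-1,"x":0.0021,"y":0,"z":0,"spin":0}], newtons=60)

```text
time_s: 9.48
tcp_pos: [0.574, -0.0028, 0.0892]
eef_rot: [-180.0, 0.1, -77.4]
contact_force: [-1.7, 6.6, -0.7]
gripper_width: 0.0176
gripper_force: 59.9
```

drive_tool(rows=[{"fingers":-1,"x":0.0007,"y":0,"z":0,"spin":0},{"fingers":-1,"x":0.0014,"y":0,"z":0,"spin":0},{"fingers":-1,"x":0.0021,"y":0,"z":0,"spin":0}], newtons=60)

```text
time_s: 9.85
tcp_pos: [0.5745, -0.0057, 0.0891]
eef_rot: [-180.0, -0.0, -77.4]
contact_force: [-0.5, 0.6, -3.0]
gripper_width: 0.0177
gripper_force: 59.9
```

drive_tool(rows=[{"fingers":-1,"x":0.001,"y":0,"z":0,"spin":0},{"fingers":-1,"x":0.002,"y":0,"z":0,"spin":0},{"fingers":-1,"x":0.003,"y":0,"z":0,"spin":0},{"fingers":-1,"x":0.004,"y":0,"z":0,"spin":0},{"fingers":-1,"x":0.005,"y":0,"z":0,"spin":0},{"fingers":-1,"x":0.005,"y":0,"z":0,"spin":0}], newtons=60)

```text
time_s: 10.6
tcp_pos: [0.5756, -0.0107, 0.0891]
eef_rot: [180.0, -0.0, -77.4]
contact_force: [0.3, -0.0, -2.4]
gripper_width: 0.0178
gripper_force: 59.9
```

```bash
python3 -c "
from h import *
look('s5',(290,235,390,310))"
```

```text
t 10.65 tip to axis 0.016451055875183376 lat -8.204048086891783e-05 z 0.08904575190350786 yaw -77.39816305638865 F along -0.8292322361725492 F [-0.40184747  0.75987211 -1.58801654]
```

View pics/s5c.png

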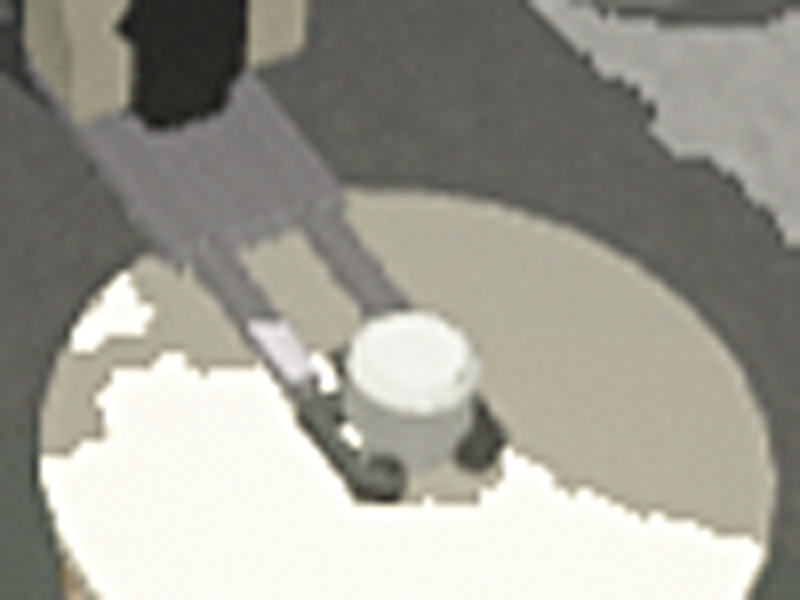

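The clip has snapped home: both bumps, at (380,478) and (482,445), stick out on the far side of the neck, and the tips are about 2 mm behind the bar. Now I creep up to the press.

drive_tool(rows=[{"fingers":-1,"x":0.0005,"y":0,"z":0,"spin":0},{"fingers":-1,"x":0.001,"y":0,"z":0,"spin":0},{"fingers":-1,"x":0.0015,"y":0,"z":0,"spin":0},{"fingers":-1,"x":0.0015,"y":0,"z":0,"spin":0}], newtons=60)

```text
time_s: 11.15
tcp_pos: [0.5759, -0.0122, 0.089]
eef_rot: [180.0, -0.0, -77.4]
contact_force: [-0.1, -0.1, -1.6]
gripper_width: 0.018
gripper_force: 59.9
```

drive_tool(rows=[{"fingers":-1,"x":0.0003,"y":0,"z":0,"spin":0},{"fingers":-1,"x":0.0006,"y":0,"z":0,"spin":0},{"fingers":-1,"x":0.0006,"y":0,"z":0,"spin":0}], newtons=60)

```text
time_s: 11.52
tcp_pos: [0.576, -0.0127, 0.0891]
eef_rot: [-180.0, 0.0, -77.4]
contact_force: [-0.6, -0.6, -1.5]
gripper_width: 0.0178
gripper_force: 59.9
```

drive_tool(rows=[{"fingers":-1,"x":0.0003,"y":0,"z":0,"spin":0},{"fingers":-1,"x":0.0006,"y":0,"z":0,"spin":0},{"fingers":-1,"x":0.0006,"y":0,"z":0,"spin":0}], newtons=60)

```text
time_s: 11.9
tcp_pos: [0.5761, -0.0131, 0.0891]
eef_rot: [-180.0, 0.0, -77.4]
contact_force: [-0.8, 2.9, -1.2]
gripper_width: 0.0177
gripper_force: 59.9
```

drive_tool(rows=[{"fingers":-1,"x":0.0002,"y":0,"z":0,"spin":0},{"fingers":-1,"x":0.0004,"y":0,"z":0,"spin":0},{"fingers":-1,"x":0.0004,"y":0,"z":0,"spin":0}], newtons=60)

```text
time_s: 12.28
tcp_pos: [0.5762, -0.0133, 0.0891]
eef_rot: [-180.0, 0.0, -77.4]
contact_force: [-2.0, 5.1, -1.1]
gripper_width: 0.0173
gripper_force: 59.9
```

drive_tool(rows=[{"fingers":-1,"x":0.0003,"y":0,"z":0,"spin":0},{"fingers":-1,"x":0.0006,"y":0,"z":0,"spin":0},{"fingers":-1,"x":0.0006,"y":0,"z":0,"spin":0}], newtons=60)

```text
time_s: 12.65
tcp_pos: [0.5763, -0.0134, 0.0891]
eef_rot: [-180.0, 0.1, -77.4]
contact_force: [-2.1, 8.0, 0.8]
gripper_width: 0.0178
gripper_force: 59.9
```

drive_tool(rows=[{"fingers":-1,"x":0.0003,"y":0,"z":0,"spin":0},{"fingers":-1,"x":0.0006,"y":0,"z":0,"spin":0},{"fingers":-1,"x":0.0008,"y":0,"z":0,"spin":0},{"fingers":-1,"x":0.0008,"y":0,"z":0,"spin":0}], newtons=60)

```text
time_s: 13.15
tcp_pos: [0.5764, -0.0136, 0.0891]
eef_rot: [-180.0, 0.1, -77.4]
contact_force: [-3.1, 10.4, 0.7]
gripper_width: 0.0177
gripper_force: 59.9
```

drive_tool(rows=[{"fingers":-1,"x":0.0003,"y":0,"z":0,"spin":0},{"fingers":-1,"x":0.0006,"y":0,"z":0,"spin":0},{"fingers":-1,"x":0.0009,"y":0,"z":0,"spin":0},{"fingers":-1,"x":0.0011,"y":0,"z":0,"spin":0},{"fingers":-1,"x":0.0011,"y":0,"z":0,"spin":0},{"fingers":-1,"x":0.0011,"y":0,"z":0,"spin":0}], newtons=60)

```text
time_s: 13.9
tcp_pos: [0.5766, -0.0138, 0.0891]
eef_rot: [-179.9, 0.2, -77.4]
contact_force: [-6.0, 16.1, 2.8]
gripper_width: 0.0179
gripper_force: 59.9
```

About 16–17 N along the push, held for several periods. Back off straight.

drive_tool(rows=[{"fingers":-1,"x":0,"y":0,"z":0,"spin":0},{"fingers":-1,"x":-0.002,"y":0,"z":0,"spin":0},{"fingers":-1,"x":-0.005,"y":0,"z":0,"spin":0},{"fingers":-1,"x":-0.01,"y":0,"z":0,"spin":0},{"fingers":-1,"x":-0.02,"y":0,"z":0,"spin":0},{"fingers":-1,"x":-0.03,"y":0,"z":0,"spin":0},{"fingers":-1,"x":-0.04,"y":0,"z":-0.01,"spin":0},{"fingers":-1,"x":-0.05,"y":0,"z":-0.03,"spin":0},{"fingers":-1,"x":-0.06,"y":0,"z":-0.04,"spin":0},{"fingers":-1,"x":-0.06,"y":0,"z":-0.04,"spin":0}], newtons=60)

```text
time_s: 15.15
tcp_pos: [0.5641, 0.0435, 0.1302]
eef_rot: [-179.9, 0.0, -77.3]
contact_force: [-0.8, -0.6, -2.7]
gripper_width: 0.018
gripper_force: 59.9
```

```bash
python3 - <<'E'
from h import *
shot('top','t6');look('s6',(290,235,390,310))
S=lambda f,a,b,c,d:cv2.resize(cv2.imread(f'pics/{f}.png')[b:d,a:c],(400,300),interpolation=cv2.INTER_CUBIC)
cv2.imwrite('pics/c6.png',np.vstack([np.hstack([S('s6',290,235,390,310),S('t6',335,130,435,205)]),np.hstack([S('s6',200,140,360,260),S('t6',130,110,400,310)])]))
go([.5395,.2655,.127],-72)
E
```

```text
t 15.25 tip to axis 0.07106538968235909 lat 0.00022379739470028688 z 0.12883426259311553 yaw -77.3793306537376 F along 0.07582092064949278 F [-0.37366824 -0.16121674 -1.92074022]
shift [-0.2228 -0.0254  0.0019] spin -0.0939 t 15.25
```

View pics/c6.png

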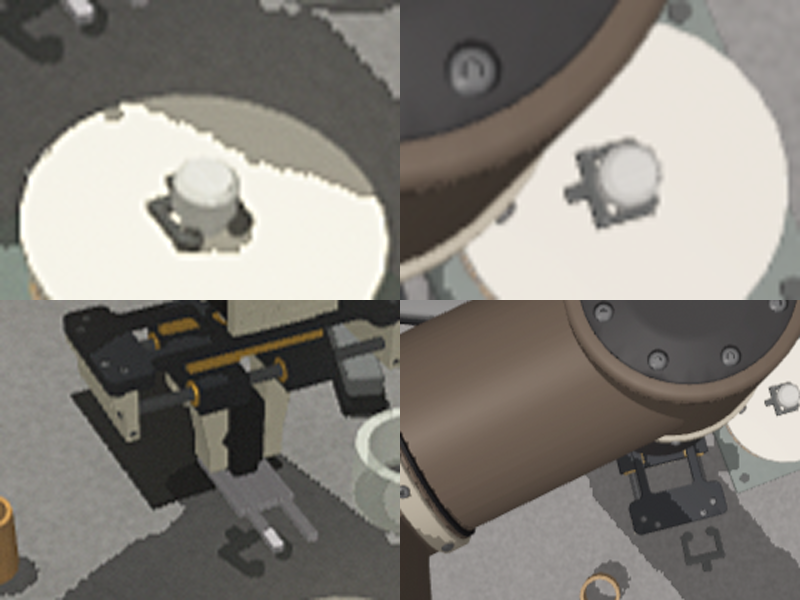

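The clip sits round the neck in both views and the fork is held clear. I carry it back over the mat, a bit nearer the centre than before.

drive_tool(rows=[{"fingers":-1,"x":-0.04,"y":-0.005,"z":0,"spin":-0.02},{"fingers":-1,"x":-0.08,"y":-0.01,"z":0,"spin":-0.04},{"fingers":-1,"x":-0.12,"y":-0.015,"z":0,"spin":-0.06},{"fingers":-1,"x":-0.16,"y":-0.02,"z":0,"spin":-0.08},{"fingers":-1,"x":-0.195,"y":-0.025,"z":0,"spin":-0.094},{"fingers":-1,"x":-0.208,"y":-0.0265,"z":0.03,"spin":-0.094},{"fingers":-1,"x":-0.208,"y":-0.0265,"z":0.06,"spin":-0.094},{"fingers":-1,"x":-0.208,"y":-0.0265,"z":0.08,"spin":-0.094},{"fingers":-1,"x":-0.208,"y":-0.0265,"z":0.09,"spin":-0.094},{"fingers":-1,"x":-0.208,"y":-0.0265,"z":0.092,"spin":-0.094}], newtons=60)

```text
time_s: 16.5
tcp_pos: [0.544, 0.2507, 0.0363]
eef_rot: [179.9, -0.0, -72.0]
contact_force: [-0.2, -0.6, -1.7]
gripper_width: 0.0178
gripper_force: 59.9
```

drive_tool(rows=[{"fingers":-1,"x":0,"y":0,"z":0.0007,"spin":0},{"fingers":-1,"x":0,"y":0,"z":0.0014,"spin":0},{"fingers":-1,"x":0,"y":0,"z":0.0017,"spin":0},{"fingers":-1,"x":0,"y":0,"z":0.0017,"spin":0}], newtons=60)

```text
time_s: 17.0
tcp_pos: [0.5443, 0.2513, 0.0357]
eef_rot: [-180.0, 0.0, -72.0]
contact_force: [-0.3, -0.8, -2.1]
gripper_width: 0.0179
gripper_force: 59.9
```

drive_tool(rows=[{"fingers":-1,"x":0,"y":0,"z":0.0005,"spin":0},{"fingers":-1,"x":0,"y":0,"z":0.001,"spin":0},{"fingers":-1,"x":0,"y":0,"z":0.001,"spin":0}], newtons=60)

```text
time_s: 17.38
tcp_pos: [0.5442, 0.2513, 0.0346]
eef_rot: [-180.0, 0.0, -72.0]
contact_force: [-1.3, -0.4, 0.8]
gripper_width: 0.0182
gripper_force: 59.9
```

Contact with the mat: the z force has turned positive. Release gently.

drive_tool(rows=[{"fingers":-0.5,"x":0,"y":0,"z":0,"spin":0},{"fingers":-0.4,"x":0,"y":0,"z":0,"spin":0},{"fingers":-0.2,"x":0,"y":0,"z":0,"spin":0},{"fingers":0.2,"x":0,"y":0,"z":0,"spin":0},{"fingers":0.5,"x":0,"y":0,"z":0,"spin":0},{"fingers":1,"x":0,"y":0,"z":0,"spin":0},{"fingers":1,"x":0,"y":0,"z":0,"spin":0},{"fingers":1,"x":0,"y":0,"z":0,"spin":0},{"fingers":1,"x":0,"y":0,"z":0,"spin":0},{"fingers":1,"x":0,"y":0,"z":0,"spin":0}], newtons=20)

```text
time_s: 18.62
tcp_pos: [0.5441, 0.2512, 0.0344]
eef_rot: [180.0, 0.0, -72.0]
contact_force: [-0.9, 0.3, -0.1]
gripper_width: 0.0869
gripper_force: 0.0
```

drive_tool(rows=[{"fingers":1,"x":0,"y":0,"z":-0.02,"spin":0},{"fingers":1,"x":0,"y":0,"z":-0.04,"spin":0},{"fingers":1,"x":0,"y":0,"z":-0.07,"spin":0},{"fingers":1,"x":0,"y":0,"z":-0.12,"spin":0},{"fingers":1,"x":0,"y":0,"z":-0.17,"spin":0},{"fingers":1,"x":0,"y":0,"z":-0.2,"spin":0},{"fingers":1,"x":-0.06,"y":0,"z":-0.2,"spin":0},{"fingers":1,"x":-0.12,"y":0,"z":-0.2,"spin":0},{"fingers":1,"x":-0.16,"y":0,"z":-0.2,"spin":0},{"fingers":1,"x":-0.16,"y":0,"z":-0.2,"spin":0}])

```text
time_s: 19.88
tcp_pos: [0.4936, 0.4059, 0.2338]
eef_rot: [180.0, -0.0, -71.8]
contact_force: [0.8, -0.8, 0.6]
gripper_width: 0.0876
gripper_force: 0.0
```

```bash
python3 - <<'E'
from h import *
shot('top','t7');shot('side','s7')
S=lambda f,a,b,c,d:cv2.resize(cv2.imread(f'pics/{f}.png')[b:d,a:c],(400,300),interpolation=cv2.INTER_CUBIC)
cv2.imwrite('pics/c7.png',np.vstack([np.hstack([S('s7',290,235,390,310),S('t7',335,130,435,205)]),np.hstack([S('s7',200,140,360,260),S('t7',0,0,560,420)])]))
E
```

```text
(no output)
```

View pics/c7.png

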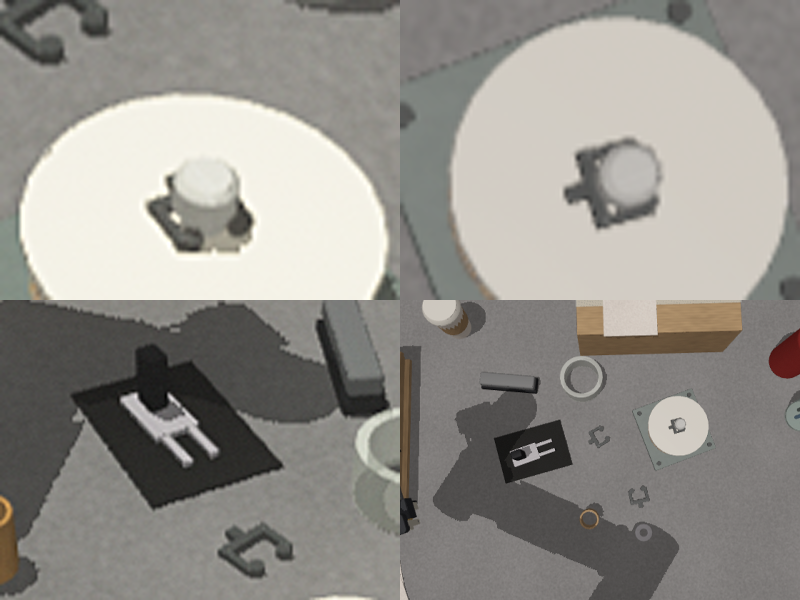

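The clip is home round the neck (top right, (625,180)) and the fork stands upright on the mat (lower left, (165,410)). The bystanders look unmoved and the arm is clear, so I hand in.

```bash
python3 -c "
from h import *
print(r.close_job())"
```

```text
the job is handed in; nothing more can be done
None
```

The job is handed in: the clip snapped home and was pressed at about 17 N by the wrist reading, and the fork stands released on the mat with the bystanders looking unmoved; no verdict came back.

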